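# Set the heel piece of a ski binding to the index clip

## Task

On the ski clamped to the bench, slide the binding's heel piece (the tall one) forward along its rail until it is level with the pointed steel index clip on the ski's edge, so that the pointer on its side meets the clip's tip. Then let go of it. Leave the low toe piece on the other rail where it is.

Things in the scene. Friction and masses are not known exactly. Their poses are not given: they have to be found in the camera images.
- heel_tower (a point): Centre of the heel piece's tower, the part to grip: black block 40 mm along and across the ski, 56 high, top 28 above this point (148 above the bench), on a 72 x 56 mm carriage 28 below. y: along the rail to the toe piece; x: across, away from the robot; z up. +x, -x faces are flat and free; a heel cup (+y) and a lever (-y) stick out 20 mm. Its steel pointer is on the +x flank at this y.
- clip_tip (a point): Upper edge of the tip of the steel index clip fixed on the ski's far (+x) edge by the heel's rail, 78 mm above the bench, 40 across from the rail's middle line. Blade 6 mm wide; clip 30 mm along the ski, reaching 52 outwards, nothing above 80 mm. Axes as heel_tower's. The heel piece is set when heel_tower and this tip have the same position along the rail (y).
- heel (a joint): Position of the heel piece on its rail in m: 0 at the tail end, growing towards the toe piece, up to 0.18. It takes about 4 N to slide, moves no other way and stays where it is left. It starts 35 mm or more behind the clip. A like heel piece lying loose on the bench is only a spare.
- toe_mid (a point): Middle of the toe piece, 20 mm above its underside: a low wide black piece (72 mm along the ski, 32 high) with two grey wings, on a shorter rail on the same ski. It slides as easily as the heel piece and must stay where it is. Between the two a loose cork block, 30 mm high, lies on the ski.

How it is judged:
By the outcome, as a careful person would: the job done as asked, in the order asked, and still so for the second after the job is handed in, with the robot touching nothing.
It also fails if it takes over 29 s, if anything falls off the work surface, if the arm or the gripper's body presses on something with over 40 N, if the wrist force passes 120 N, or if a joint passes its speed limit or range.

## Robot

A 6-joint arm with a two-finger parallel gripper is mounted at the origin on the work surface. World frame = base frame: x ahead of the robot, y to its left, z up, the work surface at z = 0. Lengths are in m, angles in rad, forces in N, time in s.
With the tool pointing down it reaches from about 0.225 to 0.725 m from the base axis. Payload 3.1 kg.
Tool frame: the origin (TCP) lies where the fingers leave the gripper's body, on its centre line; the fingertips stand 73 mm ahead of it and the grasp point (between the pads) lies 54 mm ahead of it; z points along the fingers, x is the direction in which the jaws open and shut, and the axes are right-handed (so a half turn about z gives the same grasp; the last joint's range is limited). The gripper opens to 85 mm and grips with 20 to 120 N. Pads are 22 mm wide; open, the fingers measure 114 mm over their backs; the gripper's body (76 mm by 85 mm) begins 54 mm behind the grasp point. The pads swing forward as they close: fully open they stand 13 mm farther back than shut.
Start: joints at [-1.405, 0.048, 0.099, 1.622, 0, 1.443], TCP at [0.152, -0.503, 0.304] pointing down, gripper open.
Joint ranges: [-2.91, 2.91], [-0.99, 1.94], [-1.21, 1.42], [-2.12, 2.29], [-1.49, 1.47], [-3.14, 3.14]. Speed limits (rad/s): [2.79, 2.79, 3.14, 3.14, 3.14, 3.14].

## Interface

Orientations are given as a unit quaternion [w, x, y, z].
In Python, from cell import manip gives the robot as it stands. The module is installed in compiled form; this text tells all that it offers. Calls block until the motion is done:
- manip.reach(position, orientation): joint-space move of the TCP to a pose.
- manip.servo_line(position, orientation=None, speed=0.15, f_stop=None): straight line of the TCP; orientation=None keeps the orientation; speed is the mean speed in m/s. With f_stop (N) it stops when the force on the tool has changed by that much, and returns True; else False.
- manip.movej(angles): joint-space move.
- manip.let_go() and manip.close(): open the fingers fully, or close them until they stop; the grip force is fixed at half the most.
- manip.dwell(seconds).
- manip.inverse_kinematics(position, orientation): joint angles nearest the present ones, or None.
- manip.capture(name): name is "scene" or "top" or "wrist"; returns the picture (420x560x3 uint8, red, green, blue); there is no depth.
- manip.camera_info(name): a dict with "fx", "fy", "cx", "cy" (pixels), "rvec" (rotation vector, rad) and "tvec" (3), from world to camera coordinates, as OpenCV has them. Camera axes: x right, y down, z forward; pixel columns grow to the right and rows downward; lengths in m; the calibration is good to about 2 mm. A picture is of the moment at which its call begins: read the wrist's pose just before it. camera_info takes no time and is no camera call; for the wrist camera it gives the pose at the moment of the call.
A pose or a line that the arm cannot do raises manip.Unreachable and nothing moves.
- manip.finish_job(): hands the job in, once; it reports no verdict.
Readings, each from a call of its own:
- manip.get_time_s(): time.
- manip.get_joints(): joint angles.
- manip.get_dq(): joint speeds.
- manip.get_tau(): joint torques, N m.
- manip.get_tool_pos(): TCP position.
- manip.get_orientation(): TCP orientation.
- manip.get_wrist_force(): force on the tool from outside, world axes, zero at the start.
- manip.get_torque(): the same for the moment, N m.
- manip.get_gripper_width(): finger opening in m.
Only numpy, scipy, OpenCV 4.12 (cv2) and the standard library are available. Lean on these libraries where they do the work, as an engineer would, in place of code of your own. Each camera call takes 0.05 s, during which the arm holds its last target. There are 200 camera calls.

## Working session

There is one attempt and no reset: what is moved stays moved. The work goes in short steps, each a Python script; the robot and the scene stay as the last script left them, time stands still between calls to the robot, and variables do not carry over. Pictures are saved under pics/ and viewed, about 8 in all and at most 12, crops included, and the job is handed in when it is done.

```bash
mkdir -p pics
cat > h.py <<'E'
import numpy as np, cv2
from cell import manip
def snap(cam,fn):
    ci=manip.camera_info(cam); im=manip.capture(cam)
    cv2.imwrite('pics/'+fn,im[:,:,::-1]); np.save('pics/'+fn+'.npy',{**ci},allow_pickle=True); return im,ci
def load(fn): return cv2.imread('pics/'+fn)[:,:,::-1], np.load('pics/'+fn+'.npy',allow_pickle=True).item()
def ray(ci,u,v):
    R=cv2.Rodrigues(np.array(ci['rvec'],float))[0]; t=np.array(ci['tvec'],float)
    return -R.T@t, R.T@np.array([(u-ci['cx'])/ci['fx'],(v-ci['cy'])/ci['fy'],1])
def onz(ci,u,v,z):
    o,d=ray(ci,u,v); return o+d*(z-o[2])/d[2]
def proj(ci,P):
    K=np.array([[ci['fx'],0,ci['cx']],[0,ci['fy'],ci['cy']],[0,0,1]],float)
    return cv2.projectPoints(np.array(P,float).reshape(-1,1,3),np.array(ci['rvec'],float),np.array(ci['tvec'],float),K,None)[0].reshape(-1,2)
E
python3 - <<'E'
from h import *
for c in ('top','scene'):
    im,ci=snap(c,c+'0.png'); print(c,ray(ci,280,210),ci['fx'])
print(manip.get_time_s(),manip.get_orientation())
E
```

```text
top (array([ 0.44864997, -0.00562121,  0.79805788]), array([ 0.16224338,  0.04495357, -0.98576285])) 420.5486431927478
scene (array([1.14713094, 0.12000425, 0.78035513]), array([-0.68178992, -0.14779272, -0.71650029])) 423.6306246530987
0.1 [-7.75554967e-04  8.02983554e-01 -5.96000182e-01 -7.70418438e-04]
```

View pics/top0.png

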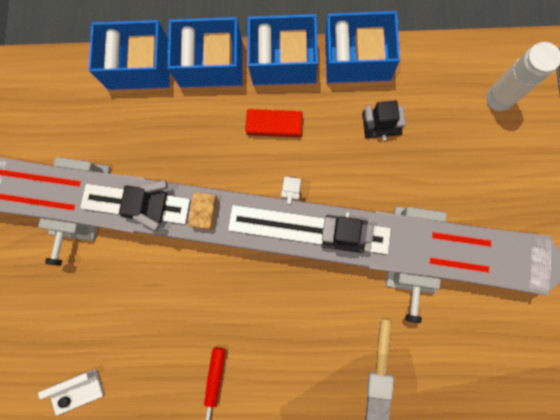

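View pics/scene0.png

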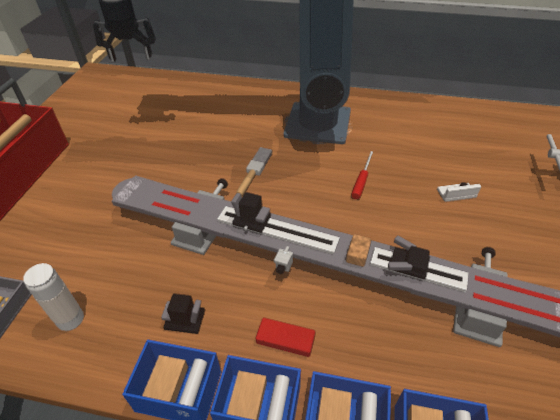

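The top view has image up = +x and left = +y. The heel tower is near (350,232), the clip at (290,190) with its tip near (289,202), the cork at (202,210) and the toe at (145,203). The spare, at (383,118), lies off the ski. Next is a zoomed crop.

Run:
```python
from h import *
im,_=load('top0.png'); cv2.imwrite('pics/c1.png',cv2.resize(im[165:265,225:395],None,fx=4.7,fy=4.7,interpolation=cv2.INTER_CUBIC)[:,:,::-1])
im,_=load('scene0.png'); cv2.imwrite('pics/c2.png',cv2.resize(im[185:285,215:355],None,fx=5,fy=5,interpolation=cv2.INTER_CUBIC)[:,:,::-1])
```

```text
(no output)
```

View pics/c1.png

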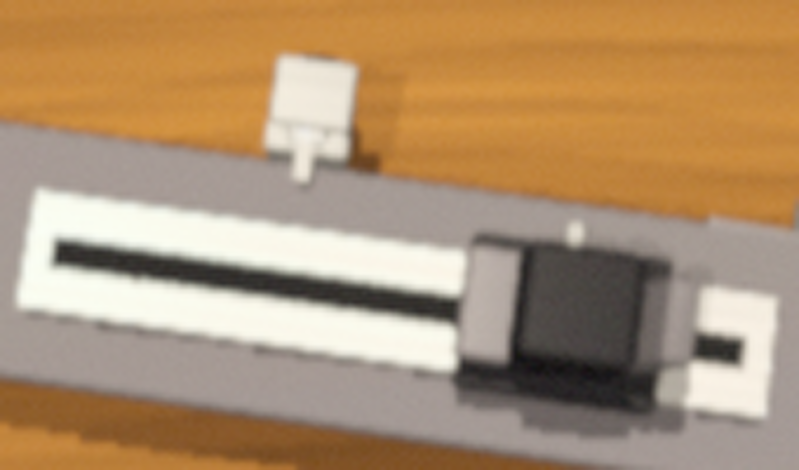

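The crop shows the clip tip at crop (301,182), the slot from (55,252) to (743,350), the tower's top face centred at about (582,304), and the pointer at (576,225).

Run:
```python
from h import *
im,ci=load('top0.png')
f=lambda u,v,z: onz(ci,225+(u+.5)/4.7-.5,165+(v+.5)/4.7-.5,z)
a=f(55,252,.08);b=f(743,350,.08);print('slot',a,b,np.linalg.norm(a-b))
for n,p in dict(tl=(525,243),tr=(645,257),br=(636,368),bl=(516,350)).items(): print(n,f(*p,.148))
T=f(581,304.5,.148);C=f(301,183,.078);print('T',T,'C',C)
y=(a-b)/np.linalg.norm(a-b);x=np.array([y[1],-y[0],0]);print('yaxis',y,'ang',np.degrees(np.arctan2(y[1],y[0])))
print('along',(C-T)@y,'tip across',(C-a)@x,'tower across',(T-a)@x)
s,cs=load('scene0.png')
print('scene proj', proj(cs,[T,C,a,b]),)
R=cv2.Rodrigues(np.array(cs['rvec']))[0]
```

```text
slot [0.55394937 0.10312667 0.08      ] [ 0.51327973 -0.14655436  0.08      ] 0.2529716143366732
tl [ 0.54388916 -0.06353503  0.148     ]
tr [ 0.53843602 -0.10277848  0.148     ]
br [ 0.50188752 -0.09822613  0.148     ]
bl [ 0.50847532 -0.0593645   0.148     ]
T [ 0.52308354 -0.08116642  0.148     ] C [0.57823568 0.01200765 0.078     ]
yaxis [0.16076761 0.98699229 0.        ] ang 80.7485461691152
along 0.10082876929102907 tip across 0.038619392490645665 tower across -0.000835974444707458
scene proj [[249.75291045 198.18801789]
 [287.56418722 244.99452767]
 [331.38523306 242.07605022]
 [225.07967756 212.76058141]]
```

View pics/c2.png

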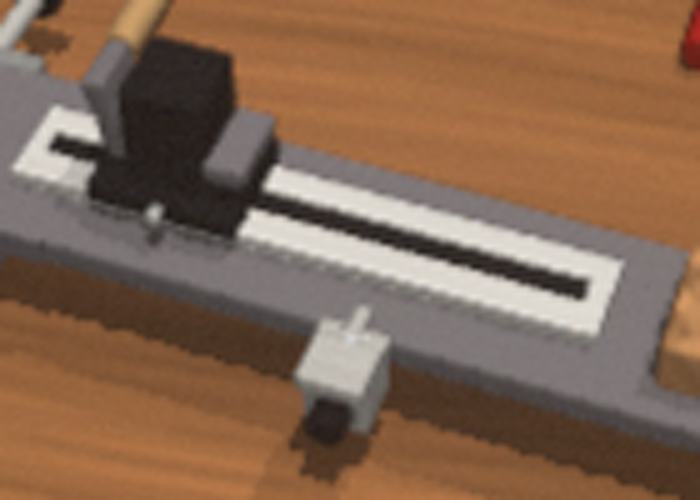

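The measurements agree: the slot is 0.253 m long, the tower top is 39 mm, the tip is 39 mm across (given 40), and the tower is centred on the rail. The travel needed is about 101 mm. I'll move above the tower and look with the wrist camera.

```bash
cat >> h.py <<'E'
from scipy.spatial.transform import Rotation as Ro
Y=np.array([0.16077,0.98699,0]); X=np.array([Y[1],-Y[0],0])
def quat(s=1):
    x=s*X; z=np.array([0,0,-1.]); q=Ro.from_matrix(np.c_[x,np.cross(z,x),z]).as_quat(); return q[[3,0,1,2]]
T=np.array([0.52308,-0.08117,0.12]); C=np.array([0.57824,0.01201,0.078])
E
python3 - <<'E'
from h import *
P=T+[0,0,.17]
c=[(np.abs(np.array(j)-manip.get_joints()).max(),s,j) for s in (1,-1) if (j:=manip.inverse_kinematics(P,quat(s))) is not None]
for k in c: print(k[1],np.round(k[2],2))
s=min(c,key=lambda k:k[0])[1]; print(s)
manip.reach(P,quat(s)); im,ci=snap('wrist','w0.png'); print(manip.get_time_s(),manip.get_tool_pos(),ray(ci,280,210))
print(proj(ci,[T+[0,0,.028],C, T+[0,0,.028]+.02*X+.02*Y]))
E
```

```text
1 [-0.28  0.06  0.08  1.59  0.    1.45]
-1 [-0.28  0.06  0.08  1.59  0.   -1.69]
1
2.175 [ 0.52296986 -0.08214376  0.29002502] (array([ 0.53471827, -0.01108142,  0.35972121]), array([-0.04006391, -0.29888449, -0.95362556]))
[[276.91393534 215.757896  ]
 [325.92685993  68.43206506]
 [306.86749773 187.22071902]]
```

View pics/w0.png

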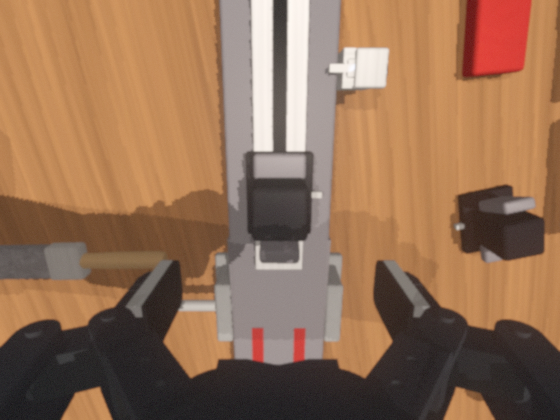

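The wrist view has image up = +y. The clip tip is at (330,68), against (326,68) predicted. The tower is at x 248–311, v ~180–240, and the pointer is at (318,195). I'll enlarge it to read the tower's top edges.

Run:
```python
from h import *
im,_=load('w0.png'); c=im[50:270,220:400].astype(float); c=255*(c/255)**.5
cv2.imwrite('pics/c3.png',cv2.resize(c.astype(np.uint8),None,fx=2.7,fy=2.7,interpolation=cv2.INTER_CUBIC)[:,:,::-1])
```

```text
(no output)
```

View pics/c3.png

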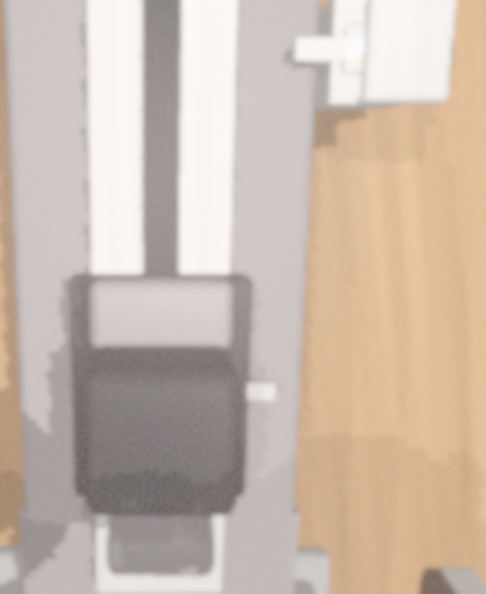

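Run:
```python
from h import *
w,cw=load('w0.png'); t,ct=load('top0.png')
W=lambda u,v:(220+(u+.5)/2.7-.5,50+(v+.5)/2.7-.5); Tp=lambda u,v:(225+(u+.5)/4.7-.5,165+(v+.5)/4.7-.5)
def tri(pw,pt):
    (o1,d1),(o2,d2)=ray(cw,*pw),ray(ct,*pt); k=np.linalg.lstsq(np.c_[d1,-d2],o2-o1,rcond=None)[0]
    a,b=o1+k[0]*d1,o2+k[1]*d2; return (a+b)/2,np.linalg.norm(a-b)
p,e=tri(W(275,391),Tp(576,221)); q,e2=tri(W(294,49),Tp(301,183)); print('ptr',p,e,'tip',q,e2,'d',(q-p)@Y)
for z in(.078,.084,.09): print(z,(onz(cw,*W(294,49),.078)-onz(cw,*W(275,391),z))@Y,(onz(ct,*Tp(301,183),.078)-onz(ct,*Tp(576,221),z))@Y)
print('tip',onz(cw,*W(294,49),.078),'pointer rel T',(p-T)@Y,(p-T)@X)
print('top ctr wrist',onz(cw,*W(163,443),.148))
# slot direction in wrist
a,b=onz(cw,*W(162,20),.08),onz(cw,*W(161,255),.08); d=(a-b)/np.linalg.norm(a-b);print(d)
```

```text
ptr [ 0.56023252 -0.08732816  0.09081421] 0.0006719765940041662 tip [0.58083543 0.01252805 0.06909354] 0.002050779638391293 d 0.10186941292351297
0.078 0.10485430886886048 0.10200588559135945
0.084 0.10326497288311659 0.10147448760904977
0.09 0.10167563689737266 0.10094308962674006
tip [0.58038536 0.01210774 0.078     ] pointer rel T -0.00010503496934681343 0.03765921866769547
top ctr wrist [ 0.52542964 -0.08010055  0.148     ]
[0.16510492 0.98627601 0.        ]
```

All estimates put the travel at 101–102 mm, and the pointer lies at the tower's y as stated. Next: grip and slide.

```bash
python3 - <<'E'
from h import *
G=np.array([0.5242,-0.0808,0.174])
print('stop',manip.servo_line(G+[0,0,.004],quat(1),speed=.1,f_stop=8))
manip.close(); print(manip.get_gripper_width(),manip.get_wrist_force(),manip.get_tool_pos(),manip.get_time_s())
p=np.array(manip.get_tool_pos())
if .03<manip.get_gripper_width()<.05:
    print(manip.servo_line(p+.1013*Y,speed=.06,f_stop=30)); manip.dwell(.2)
    print(manip.get_tool_pos(),(np.array(manip.get_tool_pos())-p)@Y,manip.get_wrist_force(),manip.get_gripper_width())
snap('wrist','w1.png');snap('top','t1.png');print(manip.get_time_s())
E
python3 - <<'E'
from h import *
a,_=load('w1.png');b,_=load('t1.png')
c=np.hstack([cv2.resize(a[100:300,220:400],(360,400),interpolation=2),cv2.resize(b[150:250,230:340],(440,400),interpolation=2)])
cv2.imwrite('pics/c4.png',c[:,:,::-1])
E
```

```text
stop False
0.0393402429664798 [ 0.13787174 -0.1700675   1.45540937] [ 0.52446772 -0.0808605   0.17854288] 3.9333
False
[0.54128285 0.01962196 0.17854425] 0.10187854866869556 [ 4.46433332 -2.29280735  2.08921279] 0.03953362772393041
6.075
```

View pics/c4.png

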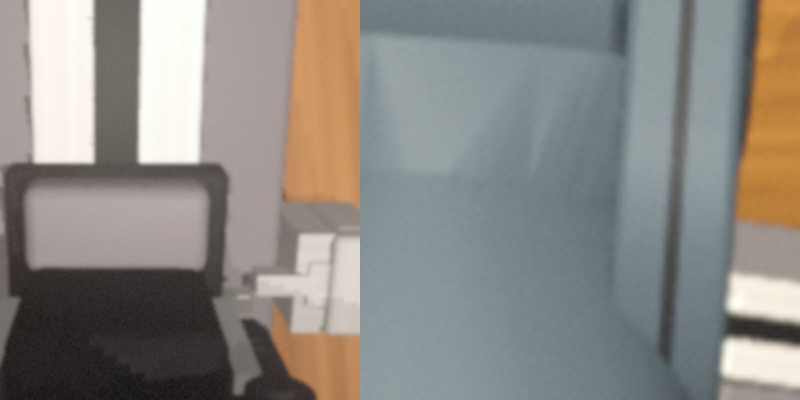

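Grip held at 39 mm and the tool moved 101.9 mm. In the crop the pointer (about 240,293) and the tip (258,284) look nearly level, but their heights differ. I'll release, rise, and look with the camera straight above the tip so height doesn't matter.

Run:
```python
from h import *
manip.let_go(); p=np.array(manip.get_tool_pos())
manip.servo_line(p+[0,0,.08],speed=.12)
manip.servo_line(p+[0,0,.08]-.075*Y,speed=.12); manip.dwell(.1)
im,ci=snap('wrist','w2.png');snap('top','t2.png');print(manip.get_time_s(),manip.get_wrist_force())
o,_=ray(ci,0,0); print('cam along rel C',(o-C)@Y)
q=proj(ci,[C])[0].astype(int); print(q)
u,v=q-50; cv2.imwrite('pics/c5.png',cv2.resize(im[max(v-10,0):v+110,max(u-30,0):u+100],None,fx=5,fy=5,interpolation=cv2.INTER_CUBIC)[:,:,::-1]); print(max(u-30,0),max(v-10,0))
```

```text
8.3833 [ 1.10708405  0.72126264 -0.35786514]
cam along rel C -0.0013666869377629823
[329 105]
249 45
```

View pics/c5.png

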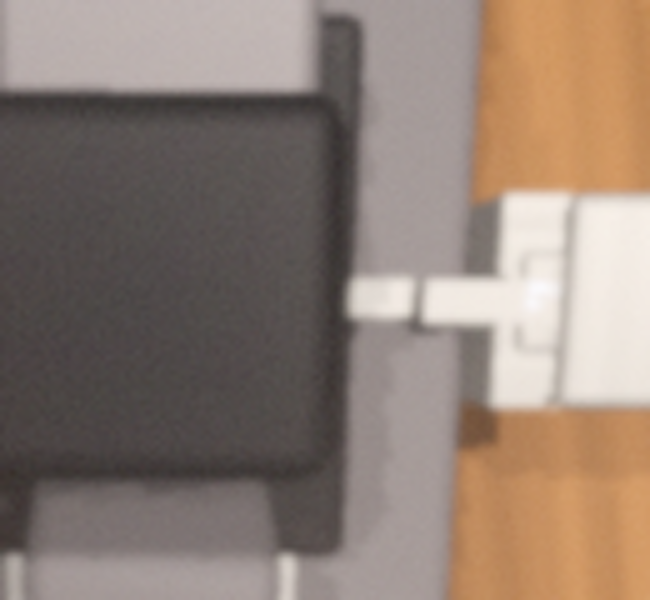

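From straight above, the pointer's centre is at crop row 297 and the clip blade's at about 300. That is 0.6 px, or about 0.4 mm, so they meet. I'll check that the toe hasn't moved, move clear and hand in.

Run:
```python
from h import *
p=np.array(manip.get_tool_pos()); manip.servo_line(p+[0,0,.08],speed=.15)
manip.movej([-1.405,0.048,0.099,1.622,0,1.443]); manip.dwell(.2)
a,_=load('top0.png'); b,ci=snap('top','t3.png')
d=np.abs(a.astype(int)-b)[150:260,80:225].max(2); print('toe/cork diff',d.mean(),(d>40).sum())
print(manip.get_time_s(),manip.get_wrist_force())
c=b[150:260,80:400]; cv2.imwrite('pics/c6.png',cv2.resize(c,None,fx=2.5,fy=2.5,interpolation=cv2.INTER_CUBIC)[:,:,::-1])
```

```text
toe/cork diff 2.2139811912225706 0
11.425 [-0.22567115  0.28342976  0.05694085]
```

View pics/c6.png

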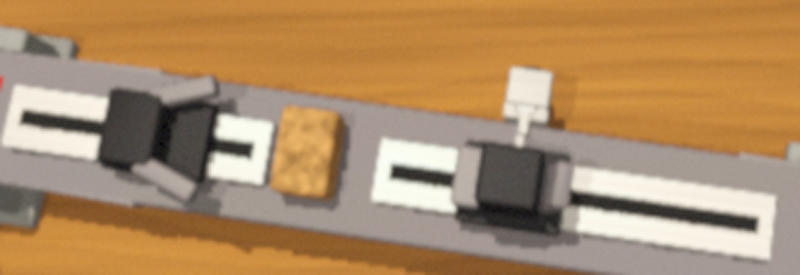

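In this view the pointer meets the clip tip at (522,140). The toe at (155,135) and the cork at (307,152) haven't moved, and the arm is clear.

```bash
python3 -c "
from cell import manip
manip.finish_job()"
```

```text
the job is handed in; nothing more can be done
```

The heel piece is level with the index clip and released, and I handed the job in at about 11.4 s of the 29 s allowed. I gripped its tower by the two free faces, slid it about 102 mm along its rail, let go, and moved the arm back to its start pose.

**Alignment:** seen by the wrist camera from almost straight above, the pointer and the clip tip line up to about 0.4 mm along the rail. The final top view also shows them meeting.

**Toe piece and cork:** the top view before and after shows no change in that area.

**Forces:** the wrist force read about 5 N at the end of the slide while gripped, and near zero once clear.

**Disagreements:** the two-camera height for the clip tip came out at 69 mm against the 78 mm given. I used the given height. The travel estimates ranged from 101 to 105 mm depending on the height assumed for the pointer, which is why I made the last check from above.

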